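# Pack the hexagonal colour-test cups for the kiln in jar order

### The job

Move the row of four hexagonal colour-test cups from the slatted drying rack into the kiln tray, in the same order as the colour jars that stand behind the tray, so that each cup stands upright in front of the jar of its own colour. Pack them in one straight row along the tray, closed up so that the flat sides of neighbours touch. The cups are unfired and brittle: set them down without dropping or tipping any, and leave the jars and the fresh pot as they stand.

Things in the scene. Friction and masses are not known exactly. Their poses are not given: they have to be found in the camera images.
- cup_white: Hexagonal cup coated off-white, open at the top, loose, about 120 g (may vary): 56 mm across its parallel flat sides (65 mm corner to corner, each flat 32 mm wide), 50 mm tall, wall 5 mm. Origin at the centre of its underside, z up; two of its flats look along its own +y and -y, the others every 60 degrees round. At the start it stands upright in a row of four on the slatted wooden drying rack (top 40 mm over the table), centres about 82 mm apart, turned anyhow.
- cup_blue: Hexagonal cup coated dark blue, open at the top, loose, about 120 g (may vary): 56 mm across its parallel flat sides (65 mm corner to corner, each flat 32 mm wide), 50 mm tall, wall 5 mm. Origin at the centre of its underside, z up; two of its flats look along its own +y and -y, the others every 60 degrees round. At the start it stands upright in a row of four on the slatted wooden drying rack (top 40 mm over the table), centres about 82 mm apart, turned anyhow.
- cup_green: Hexagonal cup coated green, open at the top, loose, about 120 g (may vary): 56 mm across its parallel flat sides (65 mm corner to corner, each flat 32 mm wide), 50 mm tall, wall 5 mm. Origin at the centre of its underside, z up; two of its flats look along its own +y and -y, the others every 60 degrees round. At the start it stands upright in a row of four on the slatted wooden drying rack (top 40 mm over the table), centres about 82 mm apart, turned anyhow.
- cup_red: Hexagonal cup coated brick red, open at the top, loose, about 120 g (may vary): 56 mm across its parallel flat sides (65 mm corner to corner, each flat 32 mm wide), 50 mm tall, wall 5 mm. Origin at the centre of its underside, z up; two of its flats look along its own +y and -y, the others every 60 degrees round. At the start it stands upright in a row of four on the slatted wooden drying rack (top 40 mm over the table), centres about 82 mm apart, turned anyhow.
- jar_white: Closed off-white colour jar with lid of the same colour, loose, 45 mm across, 52 mm tall. Origin at the centre of its underside. The four jars stand side by side, 57 mm apart, on a low wooden stand (board 8 mm thick, its lips 16 mm high) just behind the tray: in the tray's frame their row is at x = +118 mm, parallel to the tray's y, centred on the tray. Its axes are parallel to the tray's.
- jar_blue: Closed dark blue colour jar with lid of the same colour, loose, 45 mm across, 52 mm tall. Origin at the centre of its underside. The four jars stand side by side, 57 mm apart, on a low wooden stand (board 8 mm thick, its lips 16 mm high) just behind the tray: in the tray's frame their row is at x = +118 mm, parallel to the tray's y, centred on the tray. Its axes are parallel to the tray's.
- jar_green: Closed green colour jar with lid of the same colour, loose, 45 mm across, 52 mm tall. Origin at the centre of its underside. The four jars stand side by side, 57 mm apart, on a low wooden stand (board 8 mm thick, its lips 16 mm high) just behind the tray: in the tray's frame their row is at x = +118 mm, parallel to the tray's y, centred on the tray. Its axes are parallel to the tray's.
- jar_red: Closed brick red colour jar with lid of the same colour, loose, 45 mm across, 52 mm tall. Origin at the centre of its underside. The four jars stand side by side, 57 mm apart, on a low wooden stand (board 8 mm thick, its lips 16 mm high) just behind the tray: in the tray's frame their row is at x = +118 mm, parallel to the tray's y, centred on the tray. Its axes are parallel to the tray's.
- tray: Dark grey kiln tray lying fixed on the table, long along its own y. Inside 250 mm (y) by 90 mm (x), floor 5 mm above the table, rim 14 mm above the table and 8 mm thick. Origin at the centre of its underside; x points across it towards the jars (away from the robot), z up. The tray may stand left or right, with the drying rack on the other side.
- pot: Freshly thrown round clay pot, unfired, 82 mm across the mouth, 80 mm tall, standing on a small metal banding wheel beyond the work. Origin at the centre of its underside. Not part of the job.

How it is judged:
At the end, for the whole second after the job is handed in: All cups released, at rest, upright on the tray floor, each within 20 mm along the tray of straight in front of its own colour's jar and 18 mm of the tray's centre line; flats facing (within 9 deg), gaps at most 9 mm in all. Jars and pot upright, within 20 mm of their places (x of cup_white in the frame of tray between -0.018 and 0.018 m and y of cup_white in the frame of tray between -0.102 and 0.102 m and z of cup_white in the frame of tray between 0.001 and 0.01 m and angle between each of cup_white, cup_blue, cup_green, cup_red's own z axis and vertical below 0.08 rad and y of cup_white in the frame of jar_white between -0.02 and 0.02 m and (angle between the y axis of cup_white and the y axis of tray, either way round below 0.16 rad or angle between the y axis of cup_white and the y axis of tray, either way round between 0.887 and 1.207 rad) and linear speed of each of cup_white, cup_blue, cup_green, cup_red below 0.02 m/s and angular speed of each of cup_white, cup_blue, cup_green, cup_red below 0.2 rad/s and distance of each of jar_white, jar_blue, jar_green, jar_red, pot from where it was at the start of the episode below 0.02 m and angle between each of jar_white, jar_blue, jar_green, jar_red, pot's own z axis and vertical below 0.15 rad and x of cup_blue in the frame of tray between -0.018 and 0.018 m and y of cup_blue in the frame of tray between -0.102 and 0.102 m and z of cup_blue in the frame of tray between 0.001 and 0.01 m and y of cup_blue in the frame of jar_blue between -0.02 and 0.02 m and (angle between the y axis of cup_blue and the y axis of tray, either way round below 0.16 rad or angle between the y axis of cup_blue and the y axis of tray, either way round between 0.887 and 1.207 rad) and x of cup_green in the frame of tray between -0.018 and 0.018 m and y of cup_green in the frame of tray between -0.102 and 0.102 m and z of cup_green in the frame of tray between 0.001 and 0.01 m and y of cup_green in the frame of jar_green between -0.02 and 0.02 m and (angle between the y axis of cup_green and the y axis of tray, either way round below 0.16 rad or angle between the y axis of cup_green and the y axis of tray, either way round between 0.887 and 1.207 rad) and x of cup_red in the frame of tray between -0.018 and 0.018 m and y of cup_red in the frame of tray between -0.102 and 0.102 m and z of cup_red in the frame of tray between 0.001 and 0.01 m and y of cup_red in the frame of jar_red between -0.02 and 0.02 m and (angle between the y axis of cup_red and the y axis of tray, either way round below 0.16 rad or angle between the y axis of cup_red and the y axis of tray, either way round between 0.887 and 1.207 rad) and horizontal distance between each of cup_blue, cup_green, cup_red and cup_white below 0.177 m and horizontal distance between each of cup_green, cup_red and cup_blue below 0.177 m and horizontal distance between cup_red and cup_green below 0.177 m); the robot touches nothing.
It fails at once if a cup is dropped from more than about a centimetre, or knocked flying ((contact force between the fingers and cup_white below 0.01 N and linear speed of cup_white above 0.5 m/s) or (contact force between the fingers and cup_blue below 0.01 N and linear speed of cup_blue above 0.5 m/s) or (contact force between the fingers and cup_green below 0.01 N and linear speed of cup_green above 0.5 m/s) or (contact force between the fingers and cup_red below 0.01 N and linear speed of cup_red above 0.5 m/s)).
It fails at once if a cup is tipped on its side (angle between any of cup_white, cup_blue, cup_green, cup_red's own z axis and vertical above 0.7 rad).
It fails at once if a jar is moved more than 20 mm or tipped (distance of any of jar_white, jar_blue, jar_green, jar_red from where it was at the start of the episode above 0.02 m or angle between any of jar_white, jar_blue, jar_green, jar_red's own z axis and vertical above 0.3 rad).
It fails at once if the fresh pot is moved more than 20 mm or tipped (distance of pot from where it was at the start of the episode above 0.02 m or angle between pot's own z axis and vertical above 0.3 rad).
It also fails if it takes over 96 s, if anything falls off the work surface, if the arm or the gripper's body presses on something with over 40 N, if the wrist force passes 120 N, or if a joint passes its speed limit or range.

### The arm

A 6-joint arm with a two-finger parallel gripper is mounted at the origin on the work surface. World frame = base frame: x ahead of the robot, y to its left, z up, the work surface at z = 0. Lengths are in m, angles in rad, forces in N, time in s.
With the tool pointing down it reaches from about 0.35 to 0.975 m from the base axis. Payload 7.1 kg.
Tool frame: the origin (TCP) lies at the very end of the fingers, on their centre line; the grasp point (between the pads) lies 19 mm behind it (grasp_offset is the distance from the TCP to the grasp point, in m); z points along the fingers, y is the direction in which the jaws open and shut (so a half turn about z gives the same grasp; the last joint's range is limited). The gripper opens to 88 mm and grips with 3 to 60 N. Pads are 20 mm wide; open, the fingers measure 115 mm over their backs; the gripper's body (75 mm by 178 mm) begins 61 mm behind the grasp point.
Start: joints at [-1.316, 0.423, 1.63, -0, 1.089, -0.019], TCP at [0.169, -0.602, 0.223] pointing down, gripper open.
Joint ranges: [-3, 3], [-0.9, 2.11], [0.09, 2.58], [-1.31, 4.45], [0.11, 2.69], [-2.54, 2.54]. Speed limits (rad/s): [2.39, 2.39, 3.01, 3.14, 3.14, 3.14].

### API

Orientations are given as a rotation vector (axis times angle).
In Python, from plant import get_obs, snapshot, camera_info, job_done, grasp_offset gives the robot as it stands.
- The arm moves only by the tool move_arm, never from a script. Its argument "series" is a list of rows, each a list of 3 entries, a list of its own where there are three numbers: the opening, from -1 (shut) to 1 (fully open), then the shift along the world's x, y, z in mm, then the turn, a rotation vector about the world's x, y, z in degrees. A call has exactly 8 rows; each row shifts and turns the commanded pose from where the row before left it; what a row does not reach is not made up. A row lasts 1/12 s, in which the tool goes at most 41.7 mm and 7.16 degrees, less where a joint would pass 70% of its speed; a pose out of reach is approached as far as the arm can. A call is refused whole if a number of a shift passes 41.7 or a number of a turn 7.16, either way. A call with a gripper value outside its range is refused whole. The fingers move at their own pace and stop on an object; "squeeze" is the grip in N (left out, the last holds). Time passes only in rows, so rows that do not move let the fingers close, or fill a call up. It gives the time, the measured TCP pose, the force and the opening at its end, in the units of the state.
- get_obs(): the state, without advancing time (a new reading comes with each control period).
- snapshot(name): name is "scene" or "top" or "wrist"; returns the picture (384x512x3 uint8, red, green, blue); there is no depth.
- camera_info(name): a dict with "camera_matrix" (3x3 intrinsics, pixels), "rvec" (rotation vector, rad) and "tvec" (3), from world to camera coordinates, as OpenCV has them. Camera axes: x right, y down, z forward; pixel columns grow to the right and rows downward; lengths in m; the calibration is good to about 2 mm. The wrist camera is an equidistant fisheye: a pixel r from the principal point sees the ray r / f radians off the axis. A picture is of the moment at which its call begins: read the wrist's pose just before it. camera_info takes no time and is no camera call; for the wrist camera it gives the pose at the moment of the call.
- job_done(): hands the job in, once; it reports no verdict.
The state is a dict: "time": time; "joints": joint angles; "qd": joint speeds; "effort": joint torques, N m; "tool_pos": TCP position; "tool_rot": TCP orientation; "wrist_force": force on the tool from outside, world axes, zero at the start; "moment": the same for the moment, N m; "finger_gap": opening from 0.0 (shut) to 1.0 (fully open).
Only numpy, scipy, OpenCV 4.12 (cv2) and the standard library are available. Lean on these libraries where they do the work, as an engineer would, in place of code of your own. Each camera call takes 0.05 s, during which the arm holds its last target.

## Working session

There is one attempt and no reset: what is moved stays moved. The work goes in short steps, Python scripts to look and compute and a tool call to move; the robot and the scene stay as the last step left them, time stands still between calls to the robot, and variables do not carry over. Pictures are saved under pics/ and viewed, and the job is handed in when it is done.

Besides the shell and the picture viewer there is one more tool, called after "Call:" in YAML: its name, and indented under it one key for each argument. move_arm: Moves the arm, as the interface text tells. Its arguments: {"type":"object","properties":{"series":{"type":"array"},"squeeze":{"type":"number"}},"required":["series"]}

```bash
ls; mkdir -p pics; python3 - <<'E'
from plant import *
import cv2
print(get_obs(), grasp_offset if not callable(grasp_offset) else grasp_offset())
for n in ("scene","top"):
    cv2.imwrite(f"pics/{n}0.png",cv2.cvtColor(snapshot(n),cv2.COLOR_RGB2BGR)); print(n,camera_info(n))
E
```

```text
pics
{'time': 0.0, 'joints': array([-1.31599166e+00,  4.23845486e-01,  1.63068740e+00, -4.36912317e-06,
        1.08862170e+00, -1.90296082e-02]), 'qd': array([ 0.00190083, -0.00023138,  0.00078479,  0.00069263, -0.00027818,
       -0.0015841 ]), 'effort': array([-2.40877627e-03, -5.44633448e+01, -2.73673189e+01,  6.42096880e-02,
        2.27437005e-02, -1.38492123e-04]), 'tool_pos': array([ 0.16887883, -0.60116451,  0.22189983]), 'tool_rot': array([-3.11065543e+00, -4.28586731e-01,  2.94455969e-04]), 'wrist_force': array([-0.12418545, -0.38133856,  0.26742936]), 'moment': array([ 0.00640449, -0.01636334, -0.05461032]), 'finger_gap': 1.0023696869829581} 0.0187
scene {'camera_matrix': array([[402.76535654,   0.        , 253.71610151],
       [  0.        , 402.76535654, 191.99756873],
       [  0.        ,   0.        ,   1.        ]]), 'rvec': array([ 2.13243562,  0.98229861, -0.43580667]), 'tvec': array([-0.41902189, -0.29200343,  1.3157666 ])}
top {'camera_matrix': array([[455.28596754,   0.        , 253.4693876 ],
       [  0.        , 455.28596754, 200.52287671],
       [  0.        ,   0.        ,   1.        ]]), 'rvec': array([ 2.13683726, -2.12675316,  0.17777646]), 'tvec': array([-0.02216309,  0.62046783,  1.13866934])}
```

View pics/scene0.png

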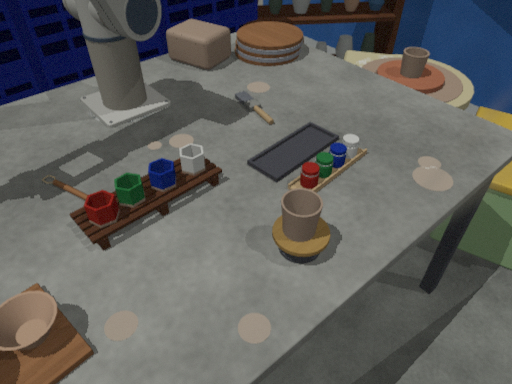

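View pics/top0.png

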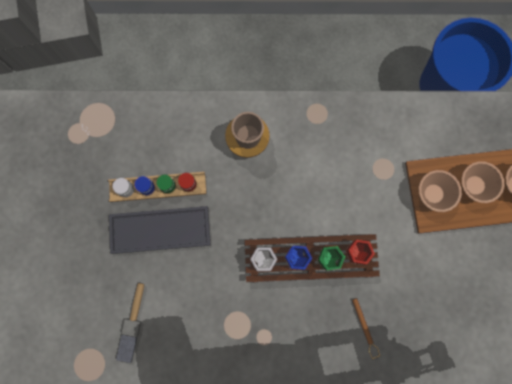

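```bash
python3 - <<'E'
import cv2
im=cv2.imread("pics/top0.png")
cv2.imwrite("pics/c1.png",cv2.resize(im[230:285,240:385],None,fx=5.5,fy=5.5,interpolation=cv2.INTER_CUBIC))
cv2.imwrite("pics/c2.png",cv2.resize(im[165:260,100:215],None,fx=6,fy=6,interpolation=cv2.INTER_CUBIC))
E
```

```text
(no output)
```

View pics/c1.png

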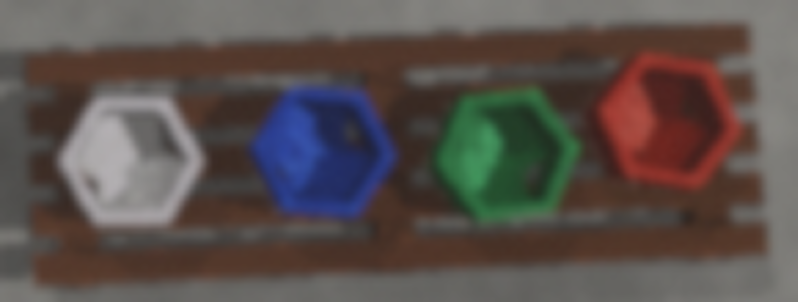

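View pics/c2.png

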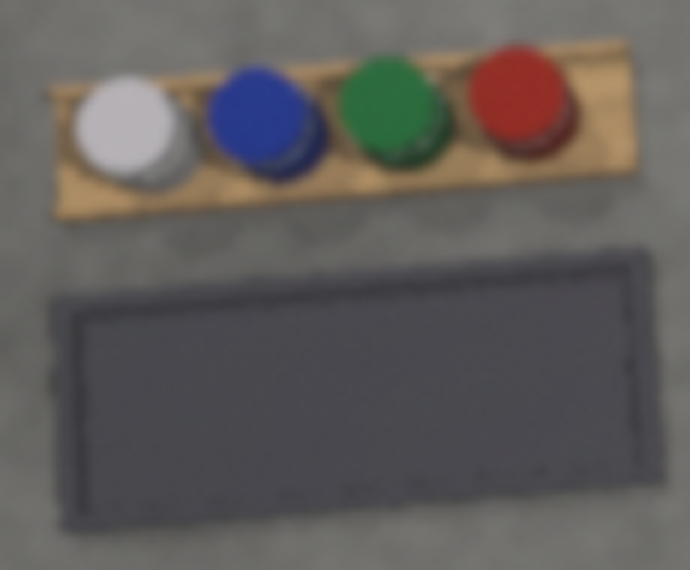

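```bash
cat > h.py <<'E'
import cv2,numpy as np
from scipy.optimize import minimize
from plant import *
def proj(P,n="top"):
    c=camera_info(n); return cv2.projectPoints(np.float64(P),c["rvec"],c["tvec"],c["camera_matrix"],None)[0][:,0]
def ray(uv,z,n="top"):
    c=camera_info(n);R=cv2.Rodrigues(c["rvec"])[0];o=-R.T@c["tvec"]
    d=R.T@np.linalg.solve(c["camera_matrix"],[uv[0],uv[1],1]);return o+d*(z-o[2])/d[2]
def masks(im):
    h=cv2.cvtColor(im,cv2.COLOR_RGB2HSV);H,S,V=[h[...,i].astype(int) for i in range(3)]
    r,g,b=[im[...,i].astype(int) for i in range(3)]
    return dict(white=(V>120)&(S<40),blue=(b>r+30)&(b>g+25),green=(g>r+25)&(g>b+10),red=(r>85)&(r>g*2.2)&(r>b*2.2))
def hexa(x,y,a,z):
    t=a+np.pi/6+np.arange(6)*np.pi/3+0  # corners: flats at +y => corner at 0,60..; 
    t=a+np.arange(6)*np.pi/3
    R=0.056/np.sqrt(3);return np.c_[x+R*np.cos(t),y+R*np.sin(t),np.full(6,z)]
def fit(mask,x0,zb,n="top"):
    S=8
    u,v=np.nonzero(mask)[::-1];u0,v0=u.min()-6,v.min()-6;w,hh=u.max()-u0+7,v.max()-v0+7
    m=cv2.resize(mask[v0:v0+hh,u0:u0+w].astype(np.float32),None,fx=S,fy=S,interpolation=cv2.INTER_LINEAR)>.5
    m=m.astype(np.uint8)
    cs,_=cv2.findContours(m,cv2.RETR_EXTERNAL,cv2.CHAIN_APPROX_NONE);c=max(cs,key=cv2.contourArea)
    m=cv2.drawContours(np.zeros_like(m),[c],-1,1,-1)
    def cost(p):
        P=np.r_[hexa(p[0],p[1],p[2],zb),hexa(p[0],p[1],p[2],zb+.05)]
        q=(proj(P,n)-[u0,v0]+.5)*S-.5
        k=cv2.fillConvexPoly(np.zeros_like(m),cv2.convexHull(np.round(q*16).astype(np.int32)),1,shift=4)
        return (k!=m).sum()/m.sum()
    best=None
    for a in np.radians([0,15,30,45]):
        r=minimize(cost,[x0[0],x0[1],a],method="Nelder-Mead",options=dict(initial_simplex=np.array([[x0[0],x0[1],a],[x0[0]+.006,x0[1],a],[x0[0],x0[1]+.006,a],[x0[0],x0[1],a+.2]]),xatol=1e-4,fatol=1e-4))
        if best is None or r.fun<best.fun: best=r
    a=np.degrees(best.x[2]); return best.x[0],best.x[1],(a+30)%60-30,best.fun
E
python3 - <<'E'
from h import *
im=cv2.cvtColor(cv2.imread("pics/top0.png"),cv2.COLOR_BGR2RGB)
M=masks(im)
for n in M:
    m=M[n].copy();k=np.zeros_like(m);k[230:285,240:385]=1;m&=k
    m=cv2.morphologyEx(m.astype(np.uint8),cv2.MORPH_OPEN,np.ones((2,2)))
    nn,l,s,c=cv2.connectedComponentsWithStats(m.astype(np.uint8));i=1+s[1:,4].argmax();m=l==i
    print(n,s[i],np.round(ray(c[i],.08),4),np.round(fit(m,ray(c[i],.08),.04),4))
T=np.array([[50,300],[652,250],[665,482],[65,530]])/6+[100,165]-.4
W=np.array([ray(t,.014) for t in T]);print(W,W.mean(0))
print(np.linalg.norm(W[1]-W[0]),np.linalg.norm(W[2]-W[1]),np.degrees([np.arctan2(*(W[b]-W[a])[[0,1]]) for a,b in((1,0),(2,3),(3,0),(2,1))]))
J=np.array([[125,125],[258,115],[391,105],[520,95]])/6+[100,165]-.4
print([np.round(ray(j,.06),4) for j in J]); print(ray((247,129),.12))
E
```

```text
white [299 231  87  55 660] [ 0.5074 -0.2858  0.08  ] [  0.602   -0.3458 -25.6225   1.    ]
blue [287 246  26  25 462] [ 0.47   -0.1343  0.08  ] [ 0.4707 -0.1353 27.4349  0.0457]
green [320 247  26  24 418] [ 0.469  -0.2157  0.08  ] [  0.4694  -0.2189 -24.9427   0.0919]
red [350 241  25  24 350] [ 0.4832 -0.2885  0.08  ] [ 0.4855 -0.2924 24.1432  0.197 ]
[[0.58696417 0.3722469  0.014     ]
 [0.61088775 0.1027441  0.014     ]
 [0.50685198 0.09472853 0.014     ]
 [0.48441763 0.35957815 0.014     ]] [0.54728038 0.23232442 0.014     ]
0.27056255958107844 0.10434409609209302 [-5.07281063 -4.84173793 82.95728107 85.59427895]
[array([0.6578, 0.3291, 0.06  ]), array([0.6625, 0.2712, 0.06  ]), array([0.6672, 0.2133, 0.06  ]), array([0.6719, 0.1571, 0.06  ])]
[ 0.79286658 -0.00214241  0.12      ]
```

```bash
cat >> h.py <<'E'
def edgefit(im,x0,a0,zb,n="top"):
    # fit by colour-difference: maximise mean gradient normal on top-rim outer edge
    g=cv2.GaussianBlur(im.astype(np.float32),(0,0),.7)
    gx=cv2.Sobel(g,cv2.CV_32F,1,0);gy=cv2.Sobel(g,cv2.CV_32F,0,1);G=np.sqrt((gx**2+gy**2).sum(2))
    def cost(p):
        h=hexa(p[0],p[1],p[2],zb+.05);h=np.r_[h,h[:1]]
        P=np.concatenate([h[i]+(h[i+1]-h[i])*np.linspace(0,1,12,endpoint=False)[:,None] for i in range(6)])
        q=proj(P,n).astype(np.float32)
        return -cv2.remap(G,q[:,0],q[:,1],cv2.INTER_LINEAR).mean()
    s=[x0[0],x0[1],a0];r=minimize(cost,s,method="Nelder-Mead",options=dict(initial_simplex=np.array([s,[s[0]+.003,s[1],s[2]],[s[0],s[1]+.003,s[2]],[s[0],s[1],s[2]+.1]])))
    return r.x[0],r.x[1],np.degrees(r.x[2]),r.fun
E
python3 - <<'E'
from h import *
im=cv2.cvtColor(cv2.imread("pics/top0.png"),cv2.COLOR_BGR2RGB)
o=get_obs();R=cv2.Rodrigues(o["tool_rot"])[0];print("tool x,y axes",R[:,0],R[:,1])
C=dict(white=[(90,97),(178,97),(206,158),(178,224),(90,224),(58,160)],blue=[(287,88),(364,88),(398,155),(362,216),(288,212),(250,150)],green=[(466,93),(545,87),(582,150),(545,215),(485,222),(435,160)],red=[(650,53),(715,66),(742,125),(697,188),(630,175),(597,120)])
vis=cv2.resize(cv2.imread("pics/top0.png")[230:285,240:385],None,fx=5.5,fy=5.5,interpolation=cv2.INTER_CUBIC)
for n,c in C.items():
    P=np.array([ray(np.array(p)/5.5+[240,230]-.4,.09) for p in c]);m=P.mean(0)
    d=P-m;th=np.arctan2(d[:,1],d[:,0]);a=np.angle(np.exp(6j*th).mean())/6
    f=edgefit(im,m,a,.04)
    print(n,np.round(m,4),np.degrees(a).round(1),np.linalg.norm(d[:,:2],axis=1).mean().round(4),"edge",np.round(f,4))
    q=(proj(hexa(f[0],f[1],np.radians(f[2]),.09))-[240,230]+.5)*5.5
    cv2.polylines(vis,[np.int32(q)],True,(0,255,255),1)
cv2.imwrite("pics/c3.png",vis)
E
```

```text
tool x,y axes [9.62750591e-01 2.70391012e-01 2.55903235e-05] [ 0.2703908 -0.9627497 -0.0013539]
white [ 0.4681 -0.0458  0.09  ] -29.5 0.0342 edge [ 4.68400e-01 -4.49000e-02 -2.94861e+01 -3.59232e+02]
blue [ 0.4723 -0.1321  0.09  ] 28.8 0.0331 edge [ 4.726000e-01 -1.321000e-01  2.631700e+01 -1.912518e+02]
green [ 0.4714 -0.2154  0.09  ] -26.3 0.033 edge [   0.4718   -0.2153  -22.4787 -132.8593]
red [ 0.4867 -0.289   0.09  ] 22.1 0.0321 edge [   0.4872   -0.2887   21.7167 -161.226 ]
```

View pics/c3.png

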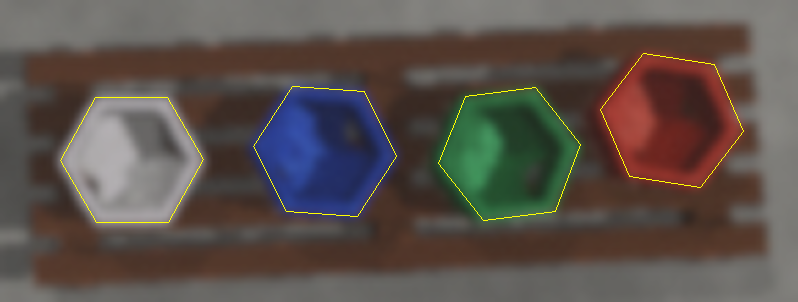

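Call:
move_arm:
  series:
    - [1,[18.7,34.8,0],[0,0,4.7]]
    - [1,[18.7,34.8,0],[0,0,4.7]]
    - [1,[18.7,34.8,0],[0,0,4.7]]
    - [1,[18.7,34.8,0],[0,0,4.7]]
    - [1,[18.7,34.8,0],[0,0,4.7]]
    - [1,[18.7,34.8,0],[0,0,4.7]]
    - [1,[18.7,34.8,0],[0,0,4.7]]
    - [1,[18.7,34.8,0],[0,0,4.7]]
  squeeze: 12

```text
time: 0.77
tool_pos: [0.3189, -0.3214, 0.2225]
tool_rot: [-2.805, -1.414, 0.0]
wrist_force: [0.6, -0.9, -0.5]
finger_gap: 0.999
```

Call:
move_arm:
  series:
    - [1,[18.7,34.8,0],[0,0,4.7]]
    - [1,[18.7,34.8,0],[0,0,4.7]]
    - [1,[18.7,34.8,0],[0,0,4.7]]
    - [1,[18.7,34.8,0],[0,0,4.7]]
    - [1,[18.7,34.8,0],[0,0,4.7]]
    - [1,[18.7,34.8,0],[0,0,4.7]]
    - [1,[18.7,34.8,0],[0,0,4.7]]
    - [1,[0,0,0],[0,0,0]]

```text
time: 1.43
tool_pos: [0.452, -0.0748, 0.2228]
tool_rot: [2.284, 2.157, 0.003]
wrist_force: [0.6, 0.3, 0.3]
finger_gap: 0.999
```

```bash
cat > s.py <<'E'
from h import *
import sys
def st():
    o=get_obs();R=cv2.Rodrigues(o["tool_rot"])[0]
    print("t",round(o["time"],2),"pos",np.round(o["tool_pos"]*1000,1),"jaw",round(np.degrees(np.arctan2(R[1,1],R[0,1])),2),"tilt",np.round(R[:2,2],3),"F",np.round(o["wrist_force"],1),"gap",round(o["finger_gap"]*88,1)); return o
if __name__=="__main__": st()
E
python3 s.py
```

```text
t 1.43 pos [452.  -74.8 222.8] jaw -3.28 tilt [0.002 0.001] F [0.6 0.3 0.3] gap 87.9
```

Call:
move_arm:
  series:
    - [1,[16.4,29.9,0],[0,0,3.8]]
    - [1,[0,0,-30],[0,0,0]]
    - [1,[0,0,-30],[0,0,0]]
    - [1,[0,0,0],[0,0,0]]
    - [1,[0,0,0],[0,0,0]]
    - [1,[0,0,0],[0,0,0]]
    - [1,[0,0,0],[0,0,0]]
    - [1,[0,0,0],[0,0,0]]

```text
time: 2.1
tool_pos: [0.4668, -0.0503, 0.1641]
tool_rot: [2.221, 2.219, 0.003]
wrist_force: [0.7, 0.0, -0.9]
finger_gap: 0.997
```

```bash
cat >> h.py <<'E'
def wproj(P,c=None):
    c=c or camera_info("wrist");K=c["camera_matrix"]
    return cv2.fisheye.projectPoints(np.float64(P)[:,None],np.float64(c["rvec"]),np.float64(c["tvec"]),K,np.zeros(4))[0][:,0]
E
python3 - <<'E'
from s import *
st()
c=camera_info("wrist");im=cv2.cvtColor(snapshot("wrist"),cv2.COLOR_RGB2BGR)
print(c["camera_matrix"])
im=cv2.resize(im,None,fx=1.5,fy=1.5)
for x,y,a in((468.4,-44.9,-29.5),(472.6,-132.1,26.3)):
    q=(wproj(hexa(x/1e3,y/1e3,np.radians(a),.09),c)+.5)*1.5
    cv2.polylines(im,[np.int32(q)],True,(0,255,255),1)
cv2.imwrite("pics/w1.png",im)
E
```

```text
t 2.1 pos [466.8 -50.3 164.1] jaw -0.06 tilt [ 0.003 -0.   ] F [ 0.7  0.  -0.9] gap 87.8
[[297.31863964   0.         258.14353432]
 [  0.         297.31863964 194.50972235]
 [  0.           0.           1.        ]]
```

View pics/w1.png

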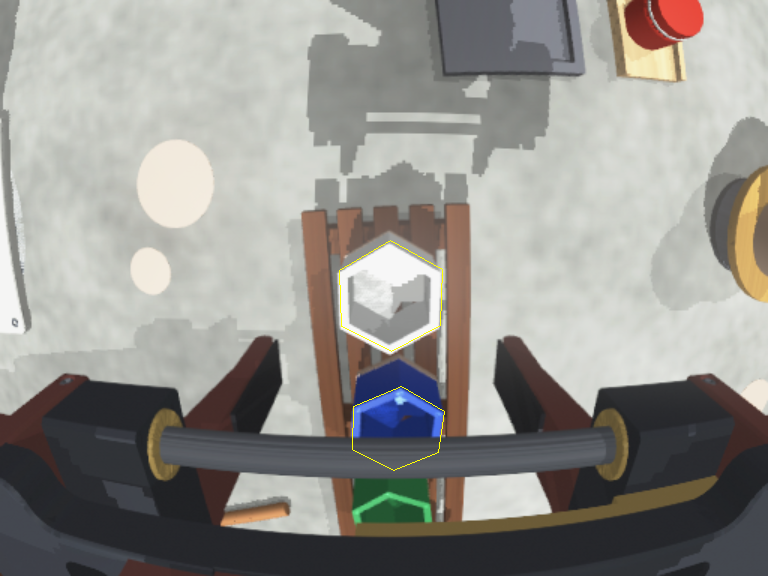

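Call:
move_arm:
  series:
    - [1,[1.6,5.4,0],[0,0,0.5]]
    - [1,[0,0,-25],[0,0,0]]
    - [1,[0,0,-25],[0,0,0]]
    - [1,[0,0,-25],[0,0,0]]
    - [1,[0,0,-20],[0,0,0]]
    - [1,[0,0,-13],[0,0,0]]
    - [1,[0,0,0],[0,0,0]]
    - [1,[0,0,0],[0,0,0]]

```text
time: 2.82
tool_pos: [0.4675, -0.0442, 0.0546]
tool_rot: [-2.211, -2.231, 0.001]
wrist_force: [0.8, 0.2, -0.1]
finger_gap: 1.005
```

Call:
move_arm:
  series:
    - [0,[0,0,0],[0,0,0]]
    - [-0.5,[0,0,0],[0,0,0]]
    - [-1,[0,0,0],[0,0,0]]
    - [-1,[0,0,0],[0,0,0]]
    - [-1,[0,0,0],[0,0,0]]
    - [-1,[0,0,0],[0,0,0]]
    - [-1,[0,0,0],[0,0,0]]
    - [-1,[0,0,0],[0,0,0]]

```text
time: 3.48
tool_pos: [0.4679, -0.0444, 0.0552]
tool_rot: [2.212, 2.23, 0.001]
wrist_force: [-0.9, 1.0, 6.4]
finger_gap: 0.636
```

```bash
python3 s.py
```

```text
t 3.48 pos [467.9 -44.4  55.2] jaw 0.49 tilt [ 0.001 -0.   ] F [-0.9  1.   6.4] gap 55.9
```

Call:
move_arm:
  series:
    - [-1,[0,0,15],[0,0,0]]
    - [-1,[0,0,25],[0,0,0]]
    - [-1,[0,0,15],[0,0,0]]
    - [-1,[3,16,0],[0,0,-2]]
    - [-1,[6,30,0],[0,0,-2]]
    - [-1,[6,30,0],[0,0,-2]]
    - [-1,[6,30,0],[0,0,-2]]
    - [-1,[6,30,0],[0,0,-2]]

```text
time: 4.15
tool_pos: [0.4944, 0.0928, 0.1097]
tool_rot: [-2.4, -2.027, 0.0]
wrist_force: [-0.1, -0.7, -0.7]
finger_gap: 0.642
```

Call:
move_arm:
  series:
    - [-1,[6,30,0],[0,0,-2]]
    - [-1,[6,30,0],[0,0,-2]]
    - [-1,[6,30,0],[0,0,-2]]
    - [-1,[6,30,0],[0,0,-2]]
    - [-1,[6,30,0],[0,0,-2]]
    - [-1,[6,30,0],[0,0,-2]]
    - [-1,[6,30,0],[0,0,-2]]
    - [-1,[3,15,0],[0,0,-1.6]]

```text
time: 4.82
tool_pos: [0.5399, 0.3199, 0.1096]
tool_rot: [-2.651, -1.685, -0.002]
wrist_force: [-0.1, -0.3, -1.4]
finger_gap: 0.635
```

Call:
move_arm:
  series:
    - [-1,[0,0,0],[0,0,-2]]
    - [-1,[0,0,0],[0,0,0]]
    - [-1,[0,0,0],[0,0,0]]
    - [-1,[0,0,0],[0,0,0]]
    - [-1,[0,0,0],[0,0,0]]
    - [-1,[0,0,0],[0,0,0]]
    - [-1,[0,0,0],[0,0,0]]
    - [-1,[0,0,0],[0,0,0]]

```text
time: 5.48
tool_pos: [0.5396, 0.3163, 0.1098]
tool_rot: [-2.681, -1.638, -0.0]
wrist_force: [-0.2, -0.1, -0.3]
finger_gap: 0.639
```

```bash
python3 - <<'E'
from s import *
o=st()
c=camera_info("wrist")
cv2.imwrite("pics/w2.png",cv2.resize(cv2.cvtColor(snapshot("wrist"),cv2.COLOR_RGB2BGR),None,fx=1.5,fy=1.5))
p=o["tool_pos"]*1e3
print("to go",np.array([539.8,316.8,21.5])-p)
E
```

```text
t 5.48 pos [539.6 316.3 109.8] jaw -27.13 tilt [0. 0.] F [-0.2 -0.1 -0.3] gap 56.2
to go [  0.19833103   0.50970386 -88.27144704]
```

View pics/w2.png

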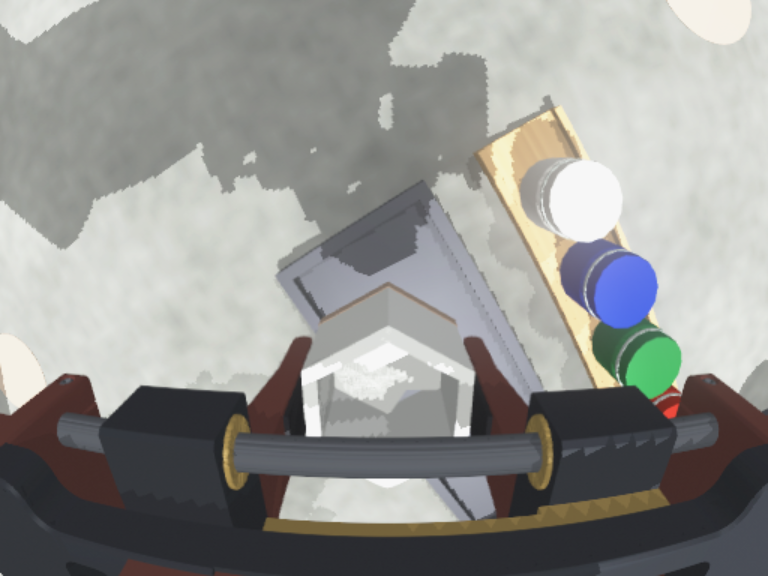

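Call:
move_arm:
  series:
    - [-1,[0.2,0.5,-20],[0,0,2]]
    - [-1,[0,0,-25],[0,0,0]]
    - [-1,[0,0,-20],[0,0,0]]
    - [-1,[0,0,-12],[0,0,0]]
    - [-1,[0,0,-7],[0,0,0]]
    - [-1,[0,0,-4.5],[0,0,0]]
    - [-1,[0,0,0],[0,0,0]]
    - [-1,[0,0,0],[0,0,0]]

```text
time: 6.2
tool_pos: [0.5403, 0.3174, 0.0219]
tool_rot: [2.651, 1.685, 0.002]
wrist_force: [0.5, 0.6, -1.2]
finger_gap: 0.639
```

```bash
python3 s.py
```

```text
t 6.2 pos [540.3 317.4  21.9] jaw -25.11 tilt [0.001 0.001] F [ 0.5  0.6 -1.2] gap 56.2
```

Lower the last 1.5 mm, release, go up.

Call:
move_arm:
  series:
    - [-1,[0,0,-1.3],[0,0,0]]
    - [-1,[0,0,0],[0,0,0]]
    - [-0.2,[0,0,0],[0,0,0]]
    - [0.2,[0,0,0],[0,0,0]]
    - [0.6,[0,0,0],[0,0,0]]
    - [1,[0,0,0],[0,0,0]]
    - [1,[0,0,0],[0,0,0]]
    - [1,[0,0,0],[0,0,0]]

```text
time: 6.87
tool_pos: [0.5398, 0.3172, 0.02]
tool_rot: [2.651, 1.685, 0.0]
wrist_force: [-0.0, -0.7, -0.1]
finger_gap: 0.898
```

Call:
move_arm:
  series:
    - [1,[0,0,15],[0,0,0]]
    - [1,[0,0,35],[0,0,0]]
    - [1,[0,0,40],[0,0,0]]
    - [1,[0,0,40],[0,0,0]]
    - [1,[-5,-34,0],[0,0,1.6]]
    - [1,[-5,-34,0],[0,0,1.6]]
    - [1,[-5,-34,0],[0,0,1.6]]
    - [1,[-5,-34,0],[0,0,1.6]]

```text
time: 7.53
tool_pos: [0.5195, 0.18, 0.1515]
tool_rot: [2.55, 1.833, 0.003]
wrist_force: [0.5, -1.2, 0.2]
finger_gap: 1.005
```

```bash
python3 - <<'E'
from s import *
o=st()
im=cv2.cvtColor(snapshot("top"),cv2.COLOR_RGB2BGR)
cv2.imwrite("pics/t2.png",cv2.resize(im[165:300,100:300],None,fx=4,fy=4,interpolation=cv2.INTER_CUBIC))
print(np.array([472.6,-132.1])-o["tool_pos"][:2]*1e3)
E
```

```text
t 7.53 pos [519.5 180.  151.5] jaw -18.58 tilt [0.002 0.001] F [ 0.5 -1.2  0.2] gap 88.4
[ -46.88023686 -312.13602819]
```

View pics/t2.png

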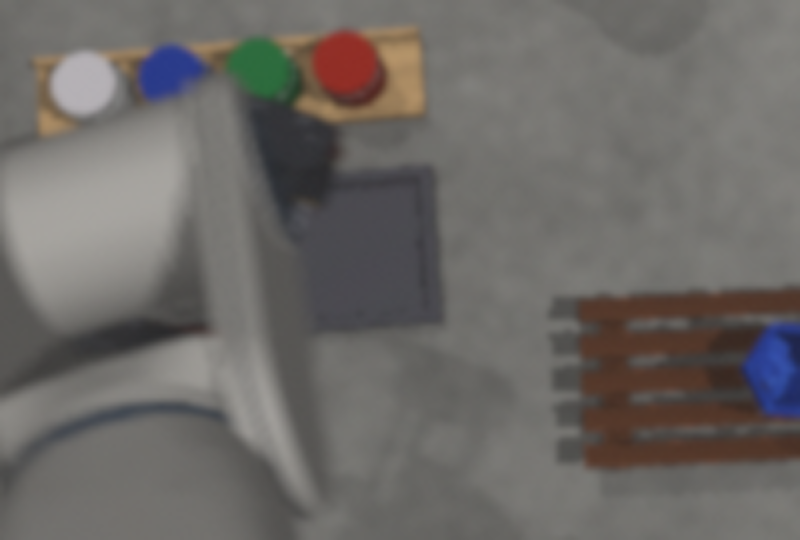

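Call:
move_arm:
  series:
    - [1,[-5.2,-34.7,0],[0,0,1.65]]
    - [1,[-5.2,-34.7,0],[0,0,1.65]]
    - [1,[-5.2,-34.7,0],[0,0,1.65]]
    - [1,[-5.2,-34.7,0],[0,0,1.65]]
    - [1,[-5.2,-34.7,0],[0,0,1.65]]
    - [1,[-5.2,-34.7,0],[0,0,1.65]]
    - [1,[-5.2,-34.7,0],[0,0,1.65]]
    - [1,[-5.2,-34.7,0],[0,0,1.65]]

```text
time: 8.25
tool_pos: [0.4779, -0.0981, 0.151]
tool_rot: [2.323, 2.113, 0.001]
wrist_force: [0.1, -0.3, -0.3]
finger_gap: 1.0
```

Call:
move_arm:
  series:
    - [1,[-5.2,-34.7,0],[0,0,1.65]]
    - [1,[0,0,0],[0,0,0]]
    - [1,[0,0,0],[0,0,0]]
    - [1,[0,0,0],[0,0,0]]
    - [1,[0,0,0],[0,0,0]]
    - [1,[0,0,0],[0,0,0]]
    - [1,[0,0,0],[0,0,0]]
    - [1,[0,0,0],[0,0,0]]

```text
time: 8.92
tool_pos: [0.4731, -0.1303, 0.1499]
tool_rot: [-2.293, -2.147, 0.0]
wrist_force: [-1.5, 0.3, -0.2]
finger_gap: 0.996
```

```bash
python3 - <<'E'
from s import *
o=st()
print(np.array([472.6,-132.1,55.5])-o["tool_pos"]*1e3)
im=snapshot("top")
cv2.imwrite("pics/t3.png",cv2.resize(cv2.cvtColor(im,cv2.COLOR_RGB2BGR)[165:260,100:215],None,fx=5,fy=5,interpolation=cv2.INTER_CUBIC))
print(edgefit(im,(.5398,.3168),np.radians(4.9),.005))
E
```

```text
t 8.92 pos [ 473.1 -130.3  149.9] jaw -3.78 tilt [-0.  0.] F [-1.5  0.3 -0.2] gap 87.7
[ -0.45561712  -1.76427013 -94.3954696 ]
(np.float64(0.5386193257333924), np.float64(0.31766314502573284), np.float64(4.598233764601377), np.float64(-322.3487548828125))
```

View pics/t3.png

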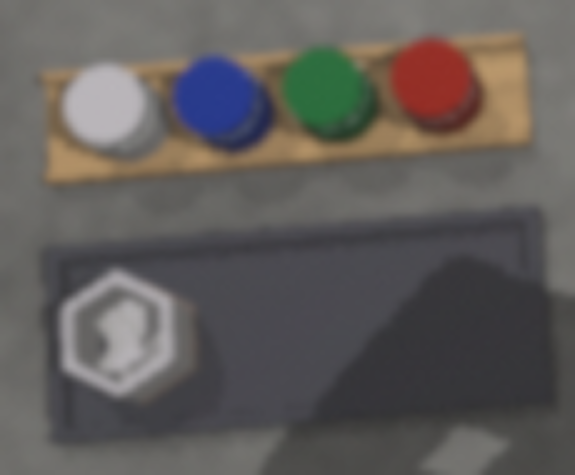

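Call:
move_arm:
  series:
    - [1,[-0.5,-1.8,-25],[0,0,0]]
    - [1,[0,0,-30],[0,0,0]]
    - [1,[0,0,-25],[0,0,0]]
    - [1,[0,0,-14.4],[0,0,0]]
    - [1,[0,0,0],[0,0,0]]
    - [1,[0,0,0],[0,0,0]]
    - [0,[0,0,0],[0,0,0]]
    - [-0.5,[0,0,0],[0,0,0]]

```text
time: 9.63
tool_pos: [0.4734, -0.1332, 0.0566]
tool_rot: [2.294, 2.144, 0.002]
wrist_force: [0.1, 0.7, -0.4]
finger_gap: 0.882
```

Call:
move_arm:
  series:
    - [-1,[0,0,0],[0,0,0]]
    - [-1,[0,0,0],[0,0,0]]
    - [-1,[0,0,0],[0,0,0]]
    - [-1,[0,0,0],[0,0,0]]
    - [-1,[0,0,0],[0,0,0]]
    - [-1,[0,0,0],[0,0,0]]
    - [-1,[0,0,0],[0,0,0]]
    - [-1,[0,0,0],[0,0,0]]

```text
time: 10.3
tool_pos: [0.4728, -0.1331, 0.0561]
tool_rot: [2.295, 2.145, 0.001]
wrist_force: [-0.8, 0.5, 6.0]
finger_gap: 0.637
```

```bash
python3 s.py
```

```text
t 10.3 pos [ 472.8 -133.1   56.1] jaw -3.87 tilt [ 0.001 -0.   ] F [-0.8  0.5  6. ] gap 56.1
```

Call:
move_arm:
  series:
    - [-1,[0,0,15],[0,0,0]]
    - [-1,[0,0,25],[0,0,0]]
    - [-1,[0,0,15],[0,0,0]]
    - [-1,[3,16,0],[0,0,-1.5]]
    - [-1,[5.5,30,0],[0,0,-1.5]]
    - [-1,[5.5,30,0],[0,0,-1.5]]
    - [-1,[5.5,30,0],[0,0,-1.5]]
    - [-1,[5.5,30,0],[0,0,-1.5]]

```text
time: 10.97
tool_pos: [0.4973, 0.0042, 0.1105]
tool_rot: [-2.432, -1.988, 0.0]
wrist_force: [0.6, -0.2, -1.1]
finger_gap: 0.633
```

Call:
move_arm:
  series:
    - [-1,[5.5,30,0],[0,0,-1.5]]
    - [-1,[5.5,30,0],[0,0,-1.5]]
    - [-1,[5.5,30,0],[0,0,-1.5]]
    - [-1,[5.5,30,0],[0,0,-1.5]]
    - [-1,[5.5,30,0],[0,0,-1.5]]
    - [-1,[5.5,30,0],[0,0,-1.5]]
    - [-1,[5.5,30,0],[0,0,-1.5]]
    - [-1,[5.5,30,0],[0,0,-1.5]]

```text
time: 11.63
tool_pos: [0.5411, 0.2444, 0.1102]
tool_rot: [-2.626, -1.724, 0.001]
wrist_force: [0.5, -0.4, -1.2]
finger_gap: 0.635
```

Call:
move_arm:
  series:
    - [-1,[3,12.5,0],[0,0,-1.7]]
    - [-1,[0,0,0],[0,0,0]]
    - [-1,[0,0,0],[0,0,0]]
    - [-1,[0,0,0],[0,0,0]]
    - [-1,[0,0,0],[0,0,0]]
    - [-1,[0,0,0],[0,0,0]]
    - [-1,[0,0,0],[0,0,0]]
    - [-1,[0,0,0],[0,0,0]]

```text
time: 12.3
tool_pos: [0.5445, 0.2549, 0.1106]
tool_rot: [2.651, 1.685, 0.0]
wrist_force: [0.6, 0.7, -1.9]
finger_gap: 0.635
```

```bash
python3 - <<'E'
from s import *
o=st(); print(np.array([544.4,255.4,21.9])-o["tool_pos"]*1e3)
c=camera_info("wrist")
cv2.imwrite("pics/w4.png",cv2.resize(cv2.cvtColor(snapshot("wrist"),cv2.COLOR_RGB2BGR),None,fx=1.5,fy=1.5))
E
```

```text
t 12.3 pos [544.5 254.9 110.6] jaw -25.11 tilt [ 0. -0.] F [ 0.6  0.7 -1.9] gap 55.9
[-7.70544954e-02  5.38338243e-01 -8.86835473e+01]
```

View pics/w4.png

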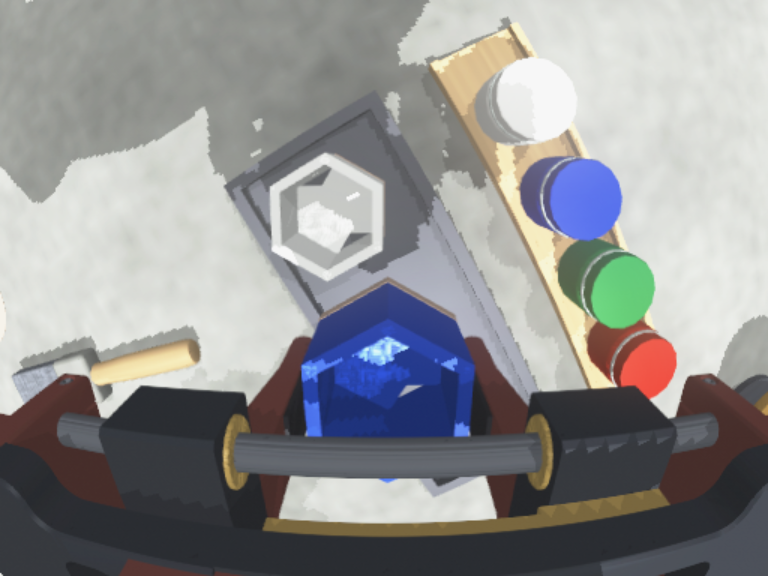

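Call:
move_arm:
  series:
    - [-1,[0,0.5,-20],[0,0,0]]
    - [-1,[0,0,-25],[0,0,0]]
    - [-1,[0,0,-20],[0,0,0]]
    - [-1,[0,0,-12],[0,0,0]]
    - [-1,[0,0,-7],[0,0,0]]
    - [-1,[0,0,-4],[0,0,0]]
    - [-1,[0,0,0],[0,0,0]]
    - [-1,[0,0,0],[0,0,0]]

```text
time: 13.02
tool_pos: [0.545, 0.2562, 0.0231]
tool_rot: [2.65, 1.686, 0.002]
wrist_force: [-0.7, -0.5, -0.9]
finger_gap: 0.636
```

```bash
python3 - <<'E'
from s import *
o=st()
c=camera_info("wrist");im=cv2.cvtColor(snapshot("wrist"),cv2.COLOR_RGB2BGR)
cv2.imwrite("pics/w5.png",cv2.resize(im[60:320,100:400],None,fx=2.3,fy=2.3,interpolation=cv2.INTER_CUBIC))
E
```

```text
t 13.02 pos [545.  256.2  23.1] jaw -25.06 tilt [0.001 0.   ] F [-0.7 -0.5 -0.9] gap 56.0
```

View pics/w5.png

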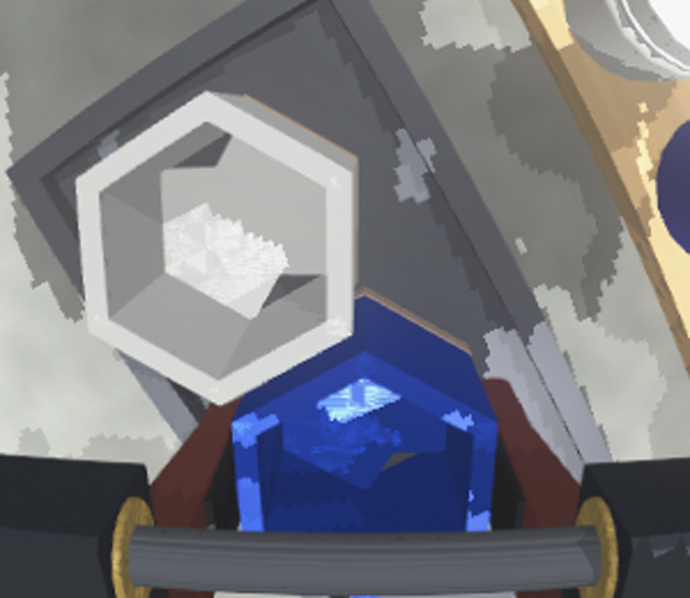

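Call:
move_arm:
  series:
    - [-1,[0,0,-1.0],[0,0,0]]
    - [-1,[-0.2,2,0],[0,0,0]]
    - [-1,[-0.2,2,0],[0,0,0]]
    - [-1,[-0.1,1,0],[0,0,0]]
    - [-1,[0,0,0],[0,0,0]]
    - [-1,[0,0,0],[0,0,0]]
    - [-1,[0,0,0],[0,0,0]]
    - [-1,[0,0,0],[0,0,0]]

```text
time: 13.73
tool_pos: [0.5439, 0.261, 0.0215]
tool_rot: [-2.65, -1.687, 0.0]
wrist_force: [-0.2, -0.2, -0.3]
finger_gap: 0.637
```

```bash
python3 s.py
```

```text
t 13.73 pos [543.9 261.   21.5] jaw -25.06 tilt [-0. -0.] F [-0.2 -0.2 -0.3] gap 56.0
```

Call:
move_arm:
  series:
    - [-1,[0,0.8,-0.4],[0,0,0]]
    - [-1,[0,0,0],[0,0,0]]
    - [-0.2,[0,0,0],[0,0,0]]
    - [0.2,[0,0,0],[0,0,0]]
    - [0.6,[0,0,0],[0,0,0]]
    - [1,[0,0,0],[0,0,0]]
    - [1,[0,0,0],[0,0,0]]
    - [1,[0,0,0],[0,0,0]]

```text
time: 14.4
tool_pos: [0.544, 0.2619, 0.0211]
tool_rot: [-2.651, -1.686, -0.0]
wrist_force: [-1.2, 0.3, -0.2]
finger_gap: 0.905
```

Call:
move_arm:
  series:
    - [1,[0,0,15],[0,0,0]]
    - [1,[0,0,35],[0,0,0]]
    - [1,[0,0,40],[0,0,0]]
    - [1,[0,0,40],[0,0,0]]
    - [1,[-5.1,-34,0],[0,0,2.3]]
    - [1,[-5.1,-34,0],[0,0,2.3]]
    - [1,[-5.1,-34,0],[0,0,2.3]]
    - [1,[-5.1,-34,0],[0,0,2.3]]

```text
time: 15.07
tool_pos: [0.5232, 0.1248, 0.1516]
tool_rot: [2.504, 1.897, 0.002]
wrist_force: [1.3, -0.4, 0.6]
finger_gap: 1.005
```

Call:
move_arm:
  series:
    - [1,[-5.1,-34,0],[0,0,2.3]]
    - [1,[-5.1,-34,0],[0,0,2.3]]
    - [1,[-5.1,-34,0],[0,0,2.3]]
    - [1,[-5.1,-34,0],[0,0,2.3]]
    - [1,[-5.1,-34,0],[0,0,2.3]]
    - [1,[-5.1,-34,0],[0,0,2.3]]
    - [1,[-5.1,-34,0],[0,0,2.3]]
    - [1,[-5.1,-34,0],[0,0,2.3]]

```text
time: 15.73
tool_pos: [0.4823, -0.1478, 0.1513]
tool_rot: [2.169, 2.272, 0.0]
wrist_force: [0.7, 0.6, -0.3]
finger_gap: 1.0
```

Call:
move_arm:
  series:
    - [1,[-5.1,-34,0],[0,0,2.3]]
    - [1,[-5.1,-34,0],[0,0,2.7]]
    - [1,[0,0,0],[0,0,0]]
    - [1,[0,0,0],[0,0,0]]
    - [1,[0,0,0],[0,0,0]]
    - [1,[0,0,0],[0,0,0]]
    - [1,[0,0,0],[0,0,0]]
    - [1,[0,0,0],[0,0,0]]

```text
time: 16.4
tool_pos: [0.4727, -0.2131, 0.1511]
tool_rot: [-2.069, -2.364, 0.0]
wrist_force: [0.3, -0.6, -0.1]
finger_gap: 1.001
```

```bash
cat > chk.py <<'E'
from s import *
def chk(name,guess):
    im=snapshot("top")
    vis=cv2.resize(cv2.cvtColor(im,cv2.COLOR_RGB2BGR)[165:260,100:215],None,fx=5,fy=5,interpolation=cv2.INTER_CUBIC)
    F=[]
    for g in guess:
        f=edgefit(im,np.array(g)/1e3,np.radians(4.9),.005);F.append(f);print(np.round([f[0]*1e3,f[1]*1e3,f[2]],1))
        q=(proj(hexa(f[0],f[1],np.radians(f[2]),.055))-[100,165]+.5)*5
        cv2.polylines(vis,[np.int32(q)],True,(0,255,255),1)
    for a,b in zip(F,F[1:]): print("pitch",np.hypot(a[0]-b[0],a[1]-b[1])*1e3)
    cv2.imwrite(name,vis)
E
python3 - <<'E'
from chk import *
o=st()
print(np.array([471.8,-215.3,55.5])-o["tool_pos"]*1e3)
chk("pics/t4.png",[(538.6,317.7),(543.9,261)])
E
```

```text
t 16.4 pos [ 472.7 -213.1  151.1] jaw 7.63 tilt [-0.  0.] F [ 0.3 -0.6 -0.1] gap 88.1
[ -0.93176305  -2.20932914 -95.59061418]
[538.1 319.7   5.2]
[543.  262.8   3.4]
pitch 57.1322945884655
```

View pics/t4.png

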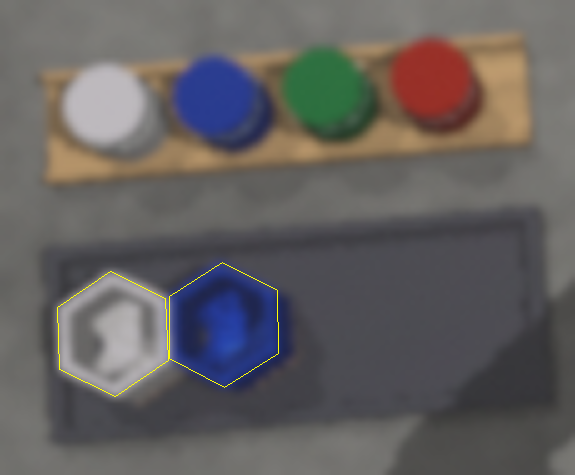

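Call:
move_arm:
  series:
    - [1,[-0.9,-2.2,-25],[0,0,0]]
    - [1,[0,0,-30],[0,0,0]]
    - [1,[0,0,-25],[0,0,0]]
    - [1,[0,0,-15.6],[0,0,0]]
    - [1,[0,0,0],[0,0,0]]
    - [1,[0,0,0],[0,0,0]]
    - [0,[0,0,0],[0,0,0]]
    - [-0.5,[0,0,0],[0,0,0]]

```text
time: 17.12
tool_pos: [0.4726, -0.2167, 0.0567]
tool_rot: [2.069, 2.361, 0.001]
wrist_force: [0.1, 0.6, -0.3]
finger_gap: 0.884
```

Call:
move_arm:
  series:
    - [-1,[0,0,0],[0,0,0]]
    - [-1,[0,0,0],[0,0,0]]
    - [-1,[0,0,0],[0,0,0]]
    - [-1,[0,0,0],[0,0,0]]
    - [-1,[0,0,0],[0,0,0]]
    - [-1,[0,0,0],[0,0,0]]
    - [-1,[0,0,0],[0,0,0]]
    - [-1,[0,0,0],[0,0,0]]

```text
time: 17.78
tool_pos: [0.4718, -0.2166, 0.0561]
tool_rot: [2.07, 2.362, 0.0]
wrist_force: [-0.8, -0.0, 7.1]
finger_gap: 0.639
```

```bash
python3 s.py
```

```text
t 17.78 pos [ 471.8 -216.6   56.1] jaw 7.53 tilt [ 0.001 -0.   ] F [-0.8 -0.   7.1] gap 56.2
```

Call:
move_arm:
  series:
    - [-1,[0,0,15],[0,0,0]]
    - [-1,[0,0,25],[0,0,0]]
    - [-1,[0,0,15],[0,0,0]]
    - [-1,[3,16,0],[0,0,1.8]]
    - [-1,[5.5,30,0],[0,0,1.8]]
    - [-1,[5.5,30,0],[0,0,1.8]]
    - [-1,[5.5,30,0],[0,0,1.8]]
    - [-1,[5.5,30,0],[0,0,1.8]]

```text
time: 18.45
tool_pos: [0.4965, -0.0792, 0.1105]
tool_rot: [-1.878, -2.519, 0.0]
wrist_force: [0.8, -1.3, -0.4]
finger_gap: 0.635
```

Call:
move_arm:
  series:
    - [-1,[5.5,30,0],[0,0,1.8]]
    - [-1,[5.5,30,0],[0,0,1.8]]
    - [-1,[5.5,30,0],[0,0,1.8]]
    - [-1,[5.5,30,0],[0,0,1.8]]
    - [-1,[5.5,30,0],[0,0,1.8]]
    - [-1,[5.5,30,0],[0,0,1.8]]
    - [-1,[5.5,30,0],[0,0,1.8]]
    - [-1,[5.5,30,0],[0,0,1.8]]

```text
time: 19.12
tool_pos: [0.5404, 0.1611, 0.1103]
tool_rot: [-1.546, -2.734, 0.0]
wrist_force: [0.3, 0.3, -1.1]
finger_gap: 0.639
```

Call:
move_arm:
  series:
    - [-1,[5.5,30,0],[0,0,1.8]]
    - [-1,[2.5,11.2,0],[0,0,2.2]]
    - [-1,[0,0,0],[0,0,0]]
    - [-1,[0,0,0],[0,0,0]]
    - [-1,[0,0,0],[0,0,0]]
    - [-1,[0,0,0],[0,0,0]]
    - [-1,[0,0,0],[0,0,0]]
    - [-1,[0,0,0],[0,0,0]]

```text
time: 19.78
tool_pos: [0.5486, 0.1998, 0.1105]
tool_rot: [-1.454, -2.785, 0.0]
wrist_force: [-0.4, -1.1, -1.7]
finger_gap: 0.634
```

```bash
python3 - <<'E'
from s import *
o=st(); print(np.array([548.8,200.6,22.5])-o["tool_pos"]*1e3)
E
```

```text
t 19.78 pos [548.6 199.8 110.5] jaw 34.85 tilt [-0. -0.] F [-0.4 -1.1 -1.7] gap 55.8
[  0.21422145   0.82329505 -88.02785065]
```

Call:
move_arm:
  series:
    - [-1,[0.2,0.8,-20],[0,0,0]]
    - [-1,[0,0,-25],[0,0,0]]
    - [-1,[0,0,-20],[0,0,0]]
    - [-1,[0,0,-12],[0,0,0]]
    - [-1,[0,0,-7],[0,0,0]]
    - [-1,[0,0,-4],[0,0,0]]
    - [-1,[0,0,0],[0,0,0]]
    - [-1,[0,0,0],[0,0,0]]

```text
time: 20.45
tool_pos: [0.5494, 0.2017, 0.0231]
tool_rot: [1.452, 2.785, 0.001]
wrist_force: [-0.2, 0.2, -1.1]
finger_gap: 0.637
```

```bash
python3 - <<'E'
from s import *
o=st()
im=cv2.cvtColor(snapshot("wrist"),cv2.COLOR_RGB2BGR)
cv2.imwrite("pics/w6.png",cv2.resize(im[60:320,100:400],None,fx=2.3,fy=2.3,interpolation=cv2.INTER_CUBIC))
E
```

```text
t 20.45 pos [549.4 201.7  23.1] jaw 34.93 tilt [0.001 0.   ] F [-0.2  0.2 -1.1] gap 56.1
```

View pics/w6.png

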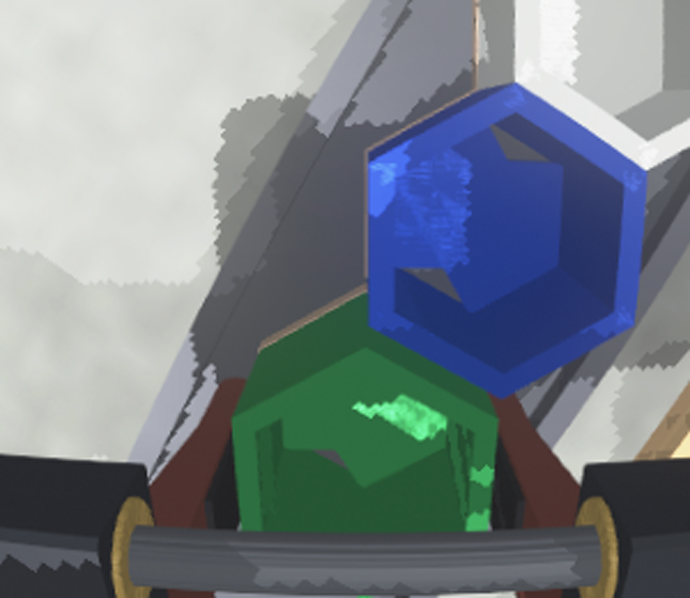

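Call:
move_arm:
  series:
    - [-1,[0,0,-1.4],[0,0,0]]
    - [-1,[-0.2,2,0],[0,0,0]]
    - [-1,[-0.2,2,0],[0,0,0]]
    - [-1,[0,0.5,0],[0,0,0]]
    - [-1,[0,0,0],[0,0,0]]
    - [-1,[0,0,0],[0,0,0]]
    - [-1,[0,0,0],[0,0,0]]
    - [-0.5,[0,0,0],[0,0,0]]

```text
time: 21.17
tool_pos: [0.5484, 0.2063, 0.0211]
tool_rot: [-1.452, -2.786, -0.0]
wrist_force: [-0.7, 1.6, 0.4]
finger_gap: 0.638
```

Call:
move_arm:
  series:
    - [-0.2,[0,0,0],[0,0,0]]
    - [0.2,[0,0,0],[0,0,0]]
    - [0.6,[0,0,0],[0,0,0]]
    - [1,[0,0,0],[0,0,0]]
    - [1,[0,0,0],[0,0,0]]
    - [1,[0,0,0],[0,0,0]]
    - [1,[0,0,0],[0,0,0]]
    - [1,[0,0,0],[0,0,0]]

```text
time: 21.83
tool_pos: [0.5484, 0.2061, 0.0211]
tool_rot: [1.452, 2.786, -0.0]
wrist_force: [-0.7, -0.2, 0.5]
finger_gap: 0.994
```

```bash
python3 - <<'E'
from s import *
o=st(); print(np.array([487.2,-288.7,55.5])-o["tool_pos"]*1e3)
E
```

```text
t 21.83 pos [548.4 206.1  21.1] jaw 34.94 tilt [ 0. -0.] F [-0.7 -0.2  0.5] gap 87.5
[ -61.23300184 -494.75928095   34.42204578]
```

Call:
move_arm:
  series:
    - [1,[0,0,15],[0,0,0]]
    - [1,[0,0,35],[0,0,0]]
    - [1,[0,0,40],[0,0,0]]
    - [1,[0,0,40],[0,0,0]]
    - [1,[-4.4,-35.3,0],[0,0,-3.1]]
    - [1,[-4.4,-35.3,0],[0,0,-3.1]]
    - [1,[-4.4,-35.3,0],[0,0,-3.1]]
    - [1,[-4.4,-35.3,0],[0,0,-3.1]]

```text
time: 22.5
tool_pos: [0.5305, 0.0637, 0.1516]
tool_rot: [1.746, 2.611, 0.001]
wrist_force: [0.1, -0.7, 0.1]
finger_gap: 1.001
```

Call:
move_arm:
  series:
    - [1,[-4.4,-35.3,0],[0,0,-3.1]]
    - [1,[-4.4,-35.3,0],[0,0,-3.1]]
    - [1,[-4.4,-35.3,0],[0,0,-3.1]]
    - [1,[-4.4,-35.3,0],[0,0,-3.1]]
    - [1,[-4.4,-35.3,0],[0,0,-3.1]]
    - [1,[-4.4,-35.3,0],[0,0,-3.1]]
    - [1,[-4.4,-35.3,0],[0,0,-3.1]]
    - [1,[-4.4,-35.3,0],[0,0,-3.1]]

```text
time: 23.17
tool_pos: [0.495, -0.2192, 0.1512]
tool_rot: [2.268, 2.174, 0.0]
wrist_force: [0.5, 0.1, -0.1]
finger_gap: 1.002
```

Call:
move_arm:
  series:
    - [1,[-4.4,-35.3,0],[0,0,-3.1]]
    - [1,[-4.4,-35.3,0],[0,0,-2.9]]
    - [1,[0,0,0],[0,0,0]]
    - [1,[0,0,0],[0,0,0]]
    - [1,[0,0,0],[0,0,0]]
    - [1,[0,0,0],[0,0,0]]
    - [1,[0,0,0],[0,0,0]]
    - [1,[0,0,0],[0,0,0]]

```text
time: 23.83
tool_pos: [0.487, -0.2869, 0.1511]
tool_rot: [-2.374, -2.058, 0.0]
wrist_force: [-0.3, 0.5, -0.1]
finger_gap: 0.998
```

```bash
python3 - <<'E'
from chk import *
o=st()
print(np.array([487.2,-288.7,55.5])-o["tool_pos"]*1e3)
chk("pics/t5.png",[(538.1,319),(543,262.8),(547.8,206.7)])
E
```

```text
t 23.83 pos [ 487.  -286.9  151.1] jaw -8.15 tilt [-0.  0.] F [-0.3  0.5 -0.1] gap 87.8
[  0.15425706  -1.825655   -95.59549713]
[538.2 320.4   3.4]
[543.  263.7   2.7]
[547.7 208.2   5.4]
pitch 56.81908364275887
pitch 55.72725713912697
```

View pics/t5.png

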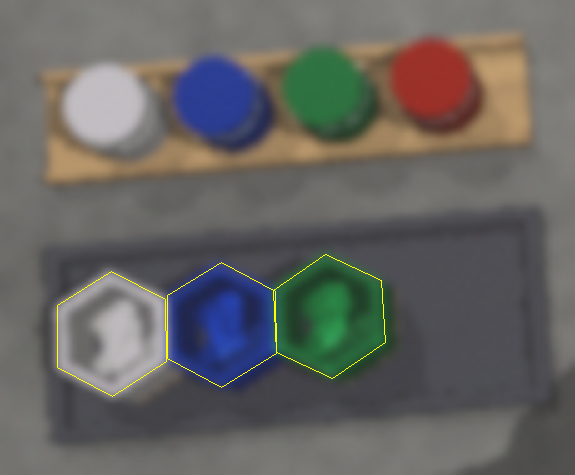

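Call:
move_arm:
  series:
    - [1,[0.2,-1.8,-25],[0,0,0]]
    - [1,[0,0,-30],[0,0,0]]
    - [1,[0,0,-25],[0,0,0]]
    - [1,[0,0,-15.6],[0,0,0]]
    - [1,[0,0,0],[0,0,0]]
    - [1,[0,0,0],[0,0,0]]
    - [0,[0,0,0],[0,0,0]]
    - [-0.5,[0,0,0],[0,0,0]]

```text
time: 24.55
tool_pos: [0.488, -0.2903, 0.0569]
tool_rot: [2.374, 2.055, 0.001]
wrist_force: [0.5, 0.1, 0.3]
finger_gap: 0.887
```

Call:
move_arm:
  series:
    - [-1,[0,0,0],[0,0,0]]
    - [-1,[0,0,0],[0,0,0]]
    - [-1,[0,0,0],[0,0,0]]
    - [-1,[0,0,0],[0,0,0]]
    - [-1,[0,0,0],[0,0,0]]
    - [-1,[0,0,0],[0,0,0]]
    - [-1,[0,0,0],[0,0,0]]
    - [-1,[0,0,0],[0,0,0]]

```text
time: 25.22
tool_pos: [0.4873, -0.2901, 0.0561]
tool_rot: [2.375, 2.055, 0.0]
wrist_force: [-0.9, 0.5, 6.7]
finger_gap: 0.633
```

```bash
python3 s.py
```

```text
t 25.22 pos [ 487.3 -290.1   56.1] jaw -8.26 tilt [ 0.001 -0.   ] F [-0.9  0.5  6.7] gap 55.7
```

Call:
move_arm:
  series:
    - [-1,[0,0,15],[0,0,0]]
    - [-1,[0,0,25],[0,0,0]]
    - [-1,[0,0,15],[0,0,0]]
    - [-1,[2.6,16,0],[0,0,-1.1]]
    - [-1,[4.6,31,0],[0,0,-1.1]]
    - [-1,[4.6,31,0],[0,0,-1.1]]
    - [-1,[4.6,31,0],[0,0,-1.1]]
    - [-1,[4.6,31,0],[0,0,-1.1]]

```text
time: 25.88
tool_pos: [0.5077, -0.1486, 0.1103]
tool_rot: [-2.473, -1.937, 0.0]
wrist_force: [0.1, 0.3, -1.9]
finger_gap: 0.639
```

Call:
move_arm:
  series:
    - [-1,[4.6,31,0],[0,0,-1.1]]
    - [-1,[4.6,31,0],[0,0,-1.1]]
    - [-1,[4.6,31,0],[0,0,-1.1]]
    - [-1,[4.6,31,0],[0,0,-1.1]]
    - [-1,[4.6,31,0],[0,0,-1.1]]
    - [-1,[4.6,31,0],[0,0,-1.1]]
    - [-1,[4.6,31,0],[0,0,-1.1]]
    - [-1,[4.6,31,0],[0,0,-1.1]]

```text
time: 26.55
tool_pos: [0.5445, 0.0996, 0.1103]
tool_rot: [-2.614, -1.743, 0.001]
wrist_force: [1.7, 0.5, -1.8]
finger_gap: 0.638
```

Call:
move_arm:
  series:
    - [-1,[4.6,31,0],[0,0,-1.1]]
    - [-1,[2.8,16.8,0],[0,0,-1.4]]
    - [-1,[0,0,0],[0,0,0]]
    - [-1,[0,0,0],[0,0,0]]
    - [-1,[0,0,0],[0,0,0]]
    - [-1,[0,0,0],[0,0,0]]
    - [-1,[0,0,0],[0,0,0]]
    - [-1,[0,0,0],[0,0,0]]

```text
time: 27.22
tool_pos: [0.5521, 0.1449, 0.1105]
tool_rot: [-2.652, -1.685, 0.0]
wrist_force: [-0.6, 0.2, -1.8]
finger_gap: 0.638
```

```bash
python3 - <<'E'
from s import *
o=st(); print(np.array([552.5,145.7,22.5])-o["tool_pos"]*1e3)
E
```

```text
t 27.22 pos [552.1 144.9 110.5] jaw -25.14 tilt [-0. -0.] F [-0.6  0.2 -1.8] gap 56.1
[  0.36388304   0.79570059 -87.99352356]
```

Call:
move_arm:
  series:
    - [-1,[0.4,0.8,-20],[0,0,0]]
    - [-1,[0,0,-25],[0,0,0]]
    - [-1,[0,0,-20],[0,0,0]]
    - [-1,[0,0,-12],[0,0,0]]
    - [-1,[0,0,-7],[0,0,0]]
    - [-1,[0,0,-4],[0,0,0]]
    - [-1,[0,0,0],[0,0,0]]
    - [-1,[0,0,0],[0,0,0]]

```text
time: 27.88
tool_pos: [0.5532, 0.1468, 0.0231]
tool_rot: [2.65, 1.686, 0.001]
wrist_force: [-0.1, -0.9, -1.6]
finger_gap: 0.637
```

```bash
python3 - <<'E'
from s import *
o=st()
im=cv2.cvtColor(snapshot("wrist"),cv2.COLOR_RGB2BGR)
cv2.imwrite("pics/w7.png",cv2.resize(im[60:320,100:400],None,fx=2.3,fy=2.3,interpolation=cv2.INTER_CUBIC))
E
```

```text
t 27.88 pos [553.2 146.8  23.1] jaw -25.07 tilt [0.001 0.   ] F [-0.1 -0.9 -1.6] gap 56.1
```

View pics/w7.png

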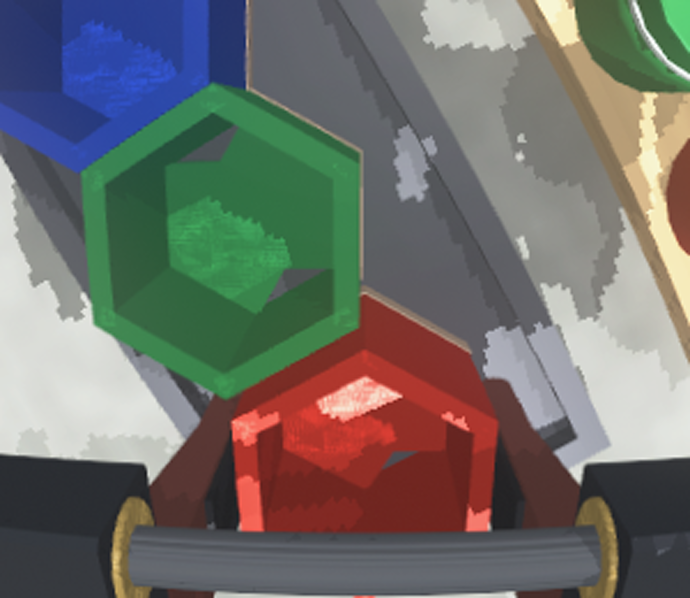

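Call:
move_arm:
  series:
    - [-1,[0,0,-1.4],[0,0,0]]
    - [-1,[-0.2,2,0],[0,0,0]]
    - [-1,[-0.2,2,0],[0,0,0]]
    - [-1,[0,1.0,0],[0,0,0]]
    - [-1,[0,0,0],[0,0,0]]
    - [-1,[0,0,0],[0,0,0]]
    - [-1,[0,0,0],[0,0,0]]
    - [-0.5,[0,0,0],[0,0,0]]

```text
time: 28.6
tool_pos: [0.5522, 0.1519, 0.0212]
tool_rot: [-2.65, -1.686, -0.0]
wrist_force: [0.3, 0.6, -0.5]
finger_gap: 0.638
```

Call:
move_arm:
  series:
    - [-0.2,[0,0,0],[0,0,0]]
    - [0.2,[0,0,0],[0,0,0]]
    - [0.6,[0,0,0],[0,0,0]]
    - [1,[0,0,0],[0,0,0]]
    - [1,[0,0,0],[0,0,0]]
    - [1,[0,0,0],[0,0,0]]
    - [1,[0,0,0],[0,0,0]]
    - [1,[0,0,0],[0,0,0]]

```text
time: 29.27
tool_pos: [0.5522, 0.1517, 0.0211]
tool_rot: [2.651, 1.686, 0.0]
wrist_force: [-0.6, -0.5, -0.1]
finger_gap: 0.993
```

Call:
move_arm:
  series:
    - [1,[0,0,15],[0,0,0]]
    - [1,[0,0,35],[0,0,0]]
    - [1,[0,0,40],[0,0,0]]
    - [1,[0,0,40],[0,0,0]]
    - [1,[-4.4,-35.3,0],[0,0,0]]
    - [1,[-4.4,-35.3,0],[0,0,0]]
    - [1,[-4.4,-35.3,0],[0,0,0]]
    - [1,[-4.4,-35.3,0],[0,0,0]]

```text
time: 29.93
tool_pos: [0.5343, 0.0093, 0.1516]
tool_rot: [2.649, 1.688, 0.001]
wrist_force: [0.2, -0.1, 0.7]
finger_gap: 1.0
```

Call:
move_arm:
  series:
    - [1,[-4.4,-35.3,0],[0,0,0]]
    - [1,[-4.4,-35.3,0],[0,0,0]]
    - [1,[-4.4,-35.3,0],[0,0,0]]
    - [1,[-4.4,-35.3,0],[0,0,0]]
    - [1,[-4.4,-35.3,0],[0,0,0]]
    - [1,[0,0,0],[0,0,0]]
    - [1,[0,0,0],[0,0,0]]
    - [1,[0,0,0],[0,0,0]]

```text
time: 30.6
tool_pos: [0.5124, -0.1657, 0.151]
tool_rot: [-2.651, -1.685, 0.0]
wrist_force: [-0.5, 0.3, 0.3]
finger_gap: 0.998
```

```bash
python3 - <<'E'
from chk import *
o=st()
chk("pics/t6.png",[(538.1,320),(543,264),(547.8,208),(552.5,152)])
im=cv2.cvtColor(snapshot("scene"),cv2.COLOR_RGB2BGR)
cv2.imwrite("pics/s6.png",cv2.resize(im[100:280,220:400],None,fx=3.3,fy=3.3,interpolation=cv2.INTER_CUBIC))
E
```

```text
t 30.6 pos [ 512.4 -165.7  151. ] jaw -25.12 tilt [-0.  0.] F [-0.5  0.3  0.3] gap 87.8
[537.8 321.4   7. ]
[542.7 264.1   4.6]
[547.8 209.9   4.7]
[552.2 154.9   4.5]
pitch 57.497862087448446
pitch 54.48524035790642
pitch 55.11637326651734
```

View pics/t6.png

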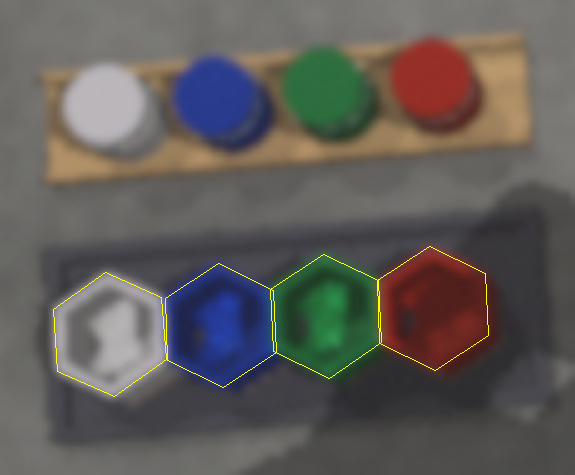

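View pics/s6.png

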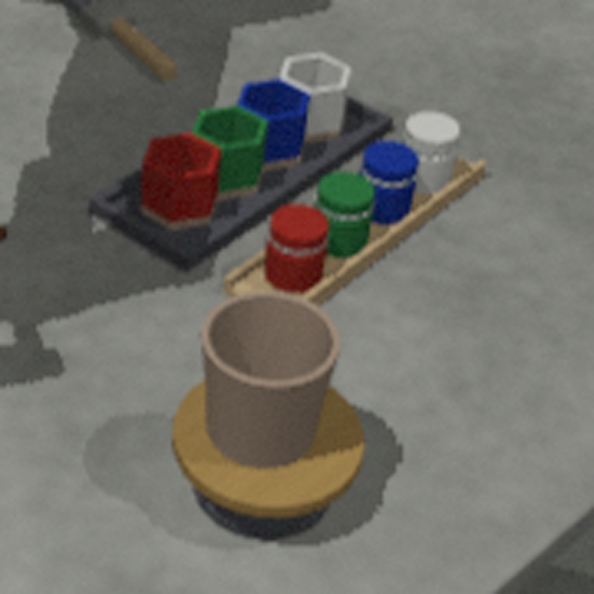

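```bash
python3 -c "
from plant import *
print(job_done())"
```

```text
the job is handed in; nothing more can be done
None
```

I moved all four cups from the rack into the tray in jar order (white, blue, green, red), each by a single grasp on two opposite flats. I set each of the last three down about 5 mm short and slid it up to its neighbour. The job was handed in at about 31 s, and `job_done()` reports no verdict.

What my last pictures and fits showed, with the arm clear of everything:
- **Cups:** all four stand upright on the tray floor in one straight row.
- **Spacing:** the centres of the end cups are about 167 mm apart, against 168 mm when fully closed and 177 mm allowed. The measured pitches were 57.5, 54.5 and 55.1 mm. Two are below the 56 mm minimum two cups can have, so the fits carry about 1.5 mm of error.
- **In front of the jars:** the row sits slightly towards the white end. White is about 4 mm and red about 8 mm from straight in front of its jar, against 20 mm allowed. White is about 2 mm off the tray's centre line.
- **Turn:** blue, green and red are within about 0.5° of the tray's direction. White read about 2° off, against 9° allowed.
- **Jars and pot:** they look upright and unmoved in the top and scene views, though I judged this by eye only.

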